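# Press the parts cases shut

## Task

Close both small-parts cases on their sloping stands. Set the loose red lid square in the mouth of the open red case and let go of it while it still stands proud on its seals, then press it down near each end until it is fully home and flush all along the rim; also press the hinged blue lid right down shut. Leave the tape roll, the metal tube and the jar where they are.

Things in the scene. Friction and masses are not known exactly. Their poses are not given: they have to be found in the camera images.
- case_red: Open red box 80 (x) x 150 (y) x 45 (z) mm, walls 5 mm: mouth 70 x 140 mm, rim at z = 45. Fixed on a dark stand (base 100 x 170 x 12 mm) that leans it 35 degrees: its z axis, straight out of the mouth, leans towards its own -x, roughly to the robot's right (-y); +x runs up the slope, y is level. Origin: centre of its underside, 36 mm above the bench.
- seal_l_top (a point): Top of the black rubber seal block inside the red case's +y end (12 mm in y, centred at y = +63 mm; top 6 mm below the rim). It slides straight down into the case: holds against up to about 9 N, gives way above that, stays where pushed. The lid's plug lands on both blocks, 6 mm proud; each end needs about 10 to 15 N along the case's -z to go home.
- seal_r_top (a point): The same on the other seal block, at the red case's y = -63 mm.
- lid_red: Loose red lid, about 0.12 kg, knob up on the bench. Plate 80 (x) x 150 (y) x 6 mm; below it a plug 65 x 135 x 12 mm (2.5 mm play each side in the mouth); black square knob 30 x 30 x 26 mm high in mid-top. Origin: centre of the plug's underside; plate top z = 18, knob top z = 44. Fits either way round. Fully home, plate on rim: origin at z = 33 mm in the red case's frame.
- red_end_l (a point): Point on top of the red lid's plate at its +y end (x = 0, y = +70 mm, z = 18 mm in the lid's frame); at z = 51 mm in the red case's frame when fully home, 57 mm when standing proud.
- red_end_r (a point): The same at the lid's -y end (y = -70 mm).
- case_blue: Blue box of the same size and frame as the red case, on a stand of the same kind, leaning 35 degrees the same way. Its blue lid (80 x 150 x 6 mm) is hinged along the upper rim, at x = +40, z = 45 mm in this frame, and reaches to x = -40 mm when shut.
- lid_blue (a joint): Opening angle of the blue lid in rad, 0 = shut (lid flat on the rim), about 0.35 to 0.85 at the start. Stiff hinge: the lid stays where it is left and takes about 0.35 N m to turn, that is about 5 N at its free edge.
- blue_edge (a point): Middle of the upper edge of the blue lid's free side, on its top face (80 mm from the hinge, near a white stripe).
- tape: Bystander: roll of white tape lying flat, 80 mm across, 40 mm high; origin at the centre of its underside.
- tube: Bystander: aluminium tube piece standing upright, 44 mm across, 85 mm high; origin at the centre of its underside.
- jar: Bystander: small jar with a black cap, 48 mm across, 65 mm high, standing between the two stands; origin at the centre of its underside.

How it is judged:
By the outcome, as a careful person would: the job done as asked, in the order asked, and still so for the second after the job is handed in, with the robot touching nothing.
It also fails if it takes over 54 s, if anything falls off the work surface, if the arm or the gripper's body presses on something with over 40 N, if the wrist force passes 120 N, or if a joint passes its speed limit or range.

## Robot

A 6-joint arm with a two-finger parallel gripper is mounted at the origin on the work surface. World frame = base frame: x ahead of the robot, y to its left, z up, the work surface at z = 0. Lengths are in mm, angles in rad, forces in N, time in s.
With the tool pointing down it reaches from about 275 to 1000 mm from the base axis. Payload 8.4 kg.
Tool frame: the origin (TCP) lies midway between the tips of the shut fingers; the grasp point (between the pads) lies grip_depth behind it (grip_depth is the distance from the TCP to the grasp point, in mm); z points along the fingers, y is the line along which they close (so a half turn about z gives the same grasp; the last joint's range is limited). The gripper opens to 85 mm and grips with 20 to 120 N. Pads are 22 mm wide; open, the fingers measure 114 mm over their backs; the gripper's body (76 mm by 85 mm) begins 54 mm behind the grasp point. The pads swing forward as they close: fully open they stand 13 mm farther back than shut.
Start: joints at [-1.275, 0.353, 1.633, -0, 1.155, -0.002], TCP at [183.385, -597.493, 231.281] pointing down, gripper open.
Joint ranges: [-2.63, 2.63], [-0.92, 2.1], [0.06, 2.66], [-1.3, 4.44], [0, 2.69], [-3.02, 3.02]. Speed limits (rad/s): [2.22, 2.22, 2.79, 3.14, 3.14, 3.14].

## Interface

Orientations are given as [roll, pitch, yaw] about the fixed x, y, z axes, in that order (R = Rz(yaw) Ry(pitch) Rx(roll)).
In Python, from rig import * gives the robot as it stands.
- The arm moves only by the shell command python3 -m creep 'ROWS' [FORCE]. ROWS is JSON, a list of rows, each an object of numbers: "x", "y", "z": the shift along the tool's x, y, z in mm; "rx", "ry", "rz": the turn, a rotation vector about the tool's x, y, z in rad; "hand": the finger opening in mm, from 0 to 85.4. A call has 1 to 20 rows; each row shifts and turns the commanded pose from where the row before left it, along the tool's axes as they then stand; what a row does not reach is not made up. A row lasts 1/8 s, in which the tool goes at most 62.5 mm and 10.7 degrees, less where a joint would pass 70% of its speed; a pose out of reach is approached as far as the arm can. A call with a gripper value outside its range is refused whole. The fingers move at their own pace and stop on an object; FORCE is the grip in N (left out, the last holds). Time passes only in rows, so rows that do not move let the fingers close. It gives the time, the measured TCP pose, the force, the opening and the grip force at its end, in the units of the state.
- sense(): the state, without advancing time (a new reading comes with each control period).
- grab_frame(name): name is "scene" or "side" or "wrist"; returns the picture (480x640x3 uint8, red, green, blue); there is no depth.
- get_calibration(name): a dict with "K" (3x3 intrinsics, pixels), "R" (3x3) and "t" (3): a world point X has camera coordinates R X + t. Camera axes: x right, y down, z forward; pixel columns grow to the right and rows downward; lengths in mm; the calibration is good to about 2 mm. A picture is of the moment at which its call begins: read the wrist's pose just before it. get_calibration takes no time and is no camera call; for the wrist camera it gives the pose at the moment of the call.
- sign_off(): hands the job in; it is judged then, once.
The state is a dict: "clock": time; "qpos": joint angles; "qvel": joint speeds; "joint_efforts": joint torques, N m; "eef_pos": TCP position; "tcp_rot": TCP orientation; "contact_force": force on the tool from outside, world axes, zero at the start; "wrist_torque": the same for the moment, N m; "opening": opening from 0.0 (shut) to 1.0 (fully open); "grasp_force": force on a finger pad.
Only numpy, scipy, OpenCV 4.12 (cv2) and the standard library are available. Lean on these libraries where they do the work, as an engineer would, in place of code of your own. Each camera call takes 0.05 s, during which the arm holds its last target. There are 200 camera calls.

## Working session

There is one attempt and no reset: what is moved stays moved. The work goes in short steps, Python scripts to look and compute and a shell command to move; the robot and the scene stay as the last step left them, time stands still between calls to the robot, and variables do not carry over. Pictures are saved under pics/ and viewed, at most 10 in all, crops included, and the job is handed in when it is done.

```bash
mkdir -p pics; ls; python3 - <<'E'
from rig import *
import cv2,numpy as np
s=sense();print({k:np.round(v,3).tolist() for k,v in s.items()})
for n in("scene","side"):
    c=get_calibration(n);print(n,{k:np.round(v,4).tolist() for k,v in c.items()})
    cv2.imwrite(f"pics/{n}0.png",grab_frame(n)[:,:,::-1])
E
```

```text
pics
{'clock': 0.0, 'qpos': [-1.275, 0.354, 1.634, -0.0, 1.155, -0.002], 'qvel': [-0.0, 0.001, -0.0, -0.001, 0.0, 0.001], 'joint_efforts': [0.005, -60.525, -34.207, 0.0, 0.009, 0.0], 'eef_pos': [183.222, -597.055, 230.564], 'tcp_rot': [-3.14, 0.0, 0.298], 'contact_force': [0.368, -1.129, 0.008], 'wrist_torque': [-0.077, -0.012, -0.005], 'grasp_force': 0.0, 'opening': 1.006}
scene {'K': [[523.4506, 0.0, 327.9963], [0.0, 523.4506, 242.9694], [0.0, 0.0, 1.0]], 'R': [[-0.4466, 0.8947, -0.0068], [0.6429, 0.3157, -0.6978], [-0.6222, -0.3161, -0.7162]], 't': [247.95, -297.9878, 1243.2875]}
side {'K': [[610.8486, 0.0, 319.7135], [0.0, 610.8486, 237.6027], [0.0, 0.0, 1.0]], 'R': [[-0.8736, -0.4866, -0.0097], [-0.3588, 0.6575, -0.6625], [0.3287, -0.5753, -0.749]], 't': [491.677, 252.7188, 1151.3314]}
```

View pics/scene0.png

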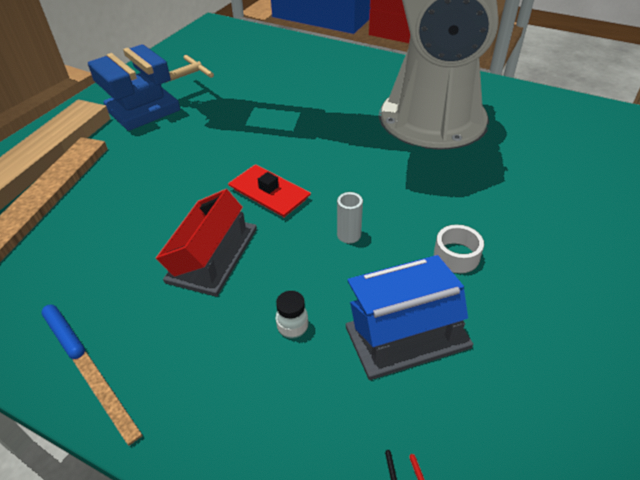

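View pics/side0.png

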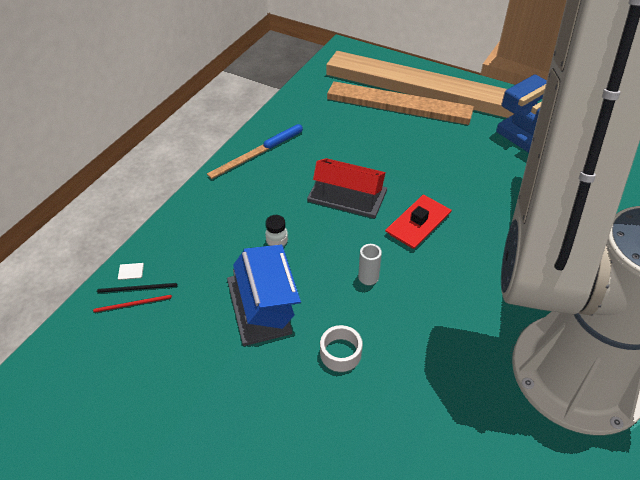

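The scene view shows everything. The red lid has corners at about (256,165), (311,192), (285,217) and (229,184). The red case's mouth faces left at about (200,235), and the blue case is at (410,310) with its lid partly open. The jar is at (291,315), the tube at (349,217) and the tape at (460,248). The side view agrees.

```bash
cat > h.py <<'E'
import numpy as np, cv2
from rig import *
def ray(c,p):
    d=c["R"].T@np.linalg.solve(c["K"],[p[0],p[1],1.]); return -c["R"].T@c["t"],d/np.linalg.norm(d)
def onplane(c,p,z):
    o,d=ray(c,p); return o+d*(z-o[2])/d[2]
def onplane3(c,p,p0,n):
    o,d=ray(c,p); return o+d*(np.dot(n,p0-o)/np.dot(n,d))
def tri(c1,p1,c2,p2):
    P=[c["K"]@np.c_[c["R"],c["t"]] for c in(c1,c2)]
    X=cv2.triangulatePoints(P[0],P[1],np.float64(p1).reshape(2,1),np.float64(p2).reshape(2,1));return (X[:3]/X[3]).ravel()
def cam(n):
    c=get_calibration(n); return {k:np.array(v,float) for k,v in c.items()}
def caseR(psi):
    u=np.array([np.cos(psi),np.sin(psi),0]);Z=np.array([0,0,1.]);a=np.radians(35)
    x=u*np.cos(a)+Z*np.sin(a);z=-u*np.sin(a)+Z*np.cos(a);return np.c_[x,np.cross(z,x),z]
E
python3 - <<'E'
from h import *
c=cam("scene");d=cam("side");np.set_printoptions(precision=1,suppress=True)
im=cv2.imread("pics/scene0.png")
for n in("scene","side"):
    hsv=cv2.cvtColor(cv2.imread(f"pics/{n}0.png"),cv2.COLOR_BGR2HSV);C=cam(n)
    m=cv2.inRange(hsv,(0,150,60),(8,255,255))|cv2.inRange(hsv,(172,150,60),(180,255,255))
    k,_=cv2.findContours(m,cv2.RETR_EXTERNAL,cv2.CHAIN_APPROX_NONE)
    for q in k:
        if cv2.contourArea(q)<800: continue
        print(n,cv2.contourArea(q),cv2.approxPolyDP(q,3,True)[:,0].tolist())
        g=np.float32([onplane(C,p,16)[:2] for p in q[:,0]]);print("  z16 rect",cv2.minAreaRect(g))
for nm,p in dict(rb1=(165,280),rb2=(217,292),rb3=(256,230),bb1=(347,328),bb2=(372,377),bb3=(472,345)).items(): print(nm,onplane(c,p,6))
print("jar",onplane(c,(291,300),65),"tube",onplane(c,(349,199),85),"tape",onplane(c,(460,240),40))
v=[np.hstack([cv2.resize(cv2.imread("pics/scene0.png")[170:310,140:270],None,fx=3,fy=3,interpolation=2)[:420,:390],cv2.resize(cv2.imread("pics/side0.png")[130:270,290:420],None,fx=3,fy=3,interpolation=2)])]
cv2.imwrite("pics/z.png",v[0])
E
```

```text
scene 3653.5 [[226, 189], [199, 200], [156, 257], [173, 275], [204, 266], [241, 206]]
  z16 rect ((564.1243286132812, -252.3557891845703), (231.93890380859375, 90.68031311035156), 8.956254959106445)
scene 2035.5 [[229, 183], [283, 216], [309, 194], [256, 165]]
  z16 rect ((413.6035461425781, -202.46127319335938), (154.72293090820312, 84.33618927001953), 78.22722625732422)
scene 1379.0 [[371, 0], [369, 34], [408, 43], [401, 0]]
  z16 rect ((-433.8648681640625, -288.6845397949219), (310.3824462890625, 116.89268493652344), 23.40127182006836)
side 1710.5 [[450, 209], [422, 195], [386, 231], [415, 247]]
  z16 rect ((417.33154296875, -200.55552673339844), (154.82968139648438, 81.29438018798828), 78.18672943115234)
side 1561.5 [[316, 162], [316, 180], [373, 194], [381, 189], [384, 172], [331, 159]]
  z16 rect ((627.65576171875, -257.7864990234375), (180.2588348388672, 85.17239379882812), 8.951925277709961)
rb1 [ 687.1 -243.2    6. ]
rb2 [ 669.7 -148.8    6. ]
rb3 [ 515.6 -169.1    6. ]
bb1 [639.5  75.3   6. ]
bb2 [700.9 144.    6. ]
bb3 [583.8 258.5   6. ]
jar [668.8  -4.6  65. ] tube [443.7 -14.1  85. ] tape [409.6 182.   40. ]
```

View pics/z.png

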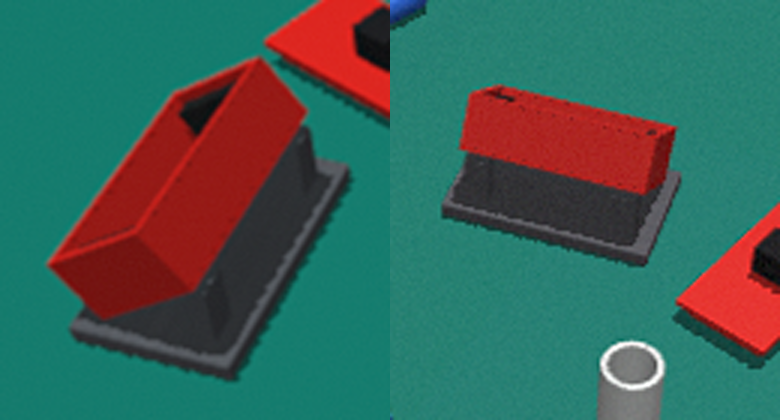

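The zoom gives the red rim's upper corners in both views: (226.7,189.3) and (185,247.3) in scene, (385,172.7) and (316.7,160.7) in side. Next I'll triangulate them and plan the approach to the lid.

```bash
cat >> h.py <<'E'
from scipy.spatial.transform import Rotation as Ro
def tool():
    s=sense(); return np.array(s["eef_pos"],float),Ro.from_euler("xyz",s["tcp_rot"]).as_matrix()
def plan(p,R):
    p0,R0=tool(); print("shift in tool axes now",np.round(R0.T@(p-p0),1)," then turn",np.round(Ro.from_matrix(R0.T@R).as_rotvec(),3))
def down(yaw_y):  # tool down, closing line (tool y) along yaw_y
    y=np.array([np.cos(yaw_y),np.sin(yaw_y),0]);z=np.array([0,0,-1.]);return np.c_[np.cross(y,z),y,z]
E
python3 - <<'E'
from h import *
c=cam("scene");d=cam("side");np.set_printoptions(precision=1,suppress=True)
A=tri(c,(226.7,189.3),d,(385,172.7));B=tri(c,(185,247.3),d,(316.7,160.7))
print("rim +x+y",A,"+x-y",B,np.linalg.norm(A-B));y=A-B;psi=np.arctan2(-y[0],y[1]);print("psi",np.degrees(psi))
for ps in(psi,np.radians(97.5)): print("origin",(A+B)/2-caseR(ps)@[40,0,45])
# stripes of blue lid
for n in("scene","side"):
    im=cv2.imread(f"pics/{n}0.png");hsv=cv2.cvtColor(im,cv2.COLOR_BGR2HSV)
    b=cv2.inRange(hsv,(100,120,50),(130,255,255));x0=[340,225][n=="side"];sl=slice(x0,x0+140)
    w=cv2.inRange(hsv,(0,0,150),(180,60,255));m=np.zeros_like(w);r=(slice(255,320),slice(340,470)) if n=="scene" else (slice(240,310),slice(225,302));m[r]=w[r]
    k,_=cv2.findContours(m,0,2)
    for q in k:
        if cv2.contourArea(q)>40: 
            print(n,cv2.minAreaRect(q),cv2.boxPoints(cv2.minAreaRect(q)).tolist())
w=cam("wrist");p,R=tool();print("wrist cam in tool",R.T@(-w["R"].T@w["t"]-p),"axes",R.T@w["R"].T, w["K"][0,0])
L=np.radians(78.2); plan(np.array([415,-201,180.]),down(L+np.pi/2+np.pi)); plan(np.array([415,-201,180.]),down(L+np.pi/2))
s=[cv2.resize(cv2.imread("pics/scene0.png")[240:390,335:480],(580,600),interpolation=2)]
cv2.imwrite("pics/b.png",cv2.resize(np.hstack([s[0][:,:],cv2.resize(cv2.imread("pics/side0.png")[230:350,220:310],(450,600),interpolation=2)]),(800,466)))
E
```

```text
rim +x+y [ 519.2 -221.6   94.6] +x-y [ 673.9 -187.6   98.4] 158.38987561283162
psi 102.37769330757165
origin [ 598.  -211.4   36.7]
origin [ 597.4 -211.5   36.7]
scene ((416.3492736816406, 300.4655456542969), (4.935638427734375, 87.78034210205078), 74.24882507324219) [[373.437255859375, 310.00482177734375], [457.92144775390625, 286.17596435546875], [459.26129150390625, 290.92626953125], [374.777099609375, 314.755126953125]]
scene ((394.67431640625, 268.653564453125), (3.414029121398926, 63.062931060791016), 75.0685806274414) [[363.7677001953125, 275.128662109375], [424.7012939453125, 258.87969970703125], [425.5809326171875, 262.178466796875], [364.6473388671875, 278.42742919921875]]
side ((287.1500244140625, 271.95001220703125), (40.47715377807617, 2.8460500240325928), 71.56504821777344) [[279.4000244140625, 253.2000274658203], [282.10003662109375, 252.3000030517578], [294.9000244140625, 290.70001220703125], [292.20001220703125, 291.60003662109375]]
side ((250.49229431152344, 277.138427734375), (52.448062896728516, 3.5082309246063232), 74.74488067626953) [[241.89999389648438, 252.2999725341797], [245.28460693359375, 251.3768768310547], [259.0845947265625, 301.97686767578125], [255.69998168945312, 302.89996337890625]]
wrist cam in tool [  68.6   -1.4 -142.6] axes [[ 0.  -1.  -0.3]
 [ 1.   0.   0. ]
 [-0.  -0.3  1. ]] 364.1257012330413
shift in tool axes now [ 337.8 -310.5   51. ]  then turn [-0.  -0.  -1.1]
shift in tool axes now [ 337.8 -310.5   51. ]  then turn [-0.   0.   2.1]
```

View pics/b.png

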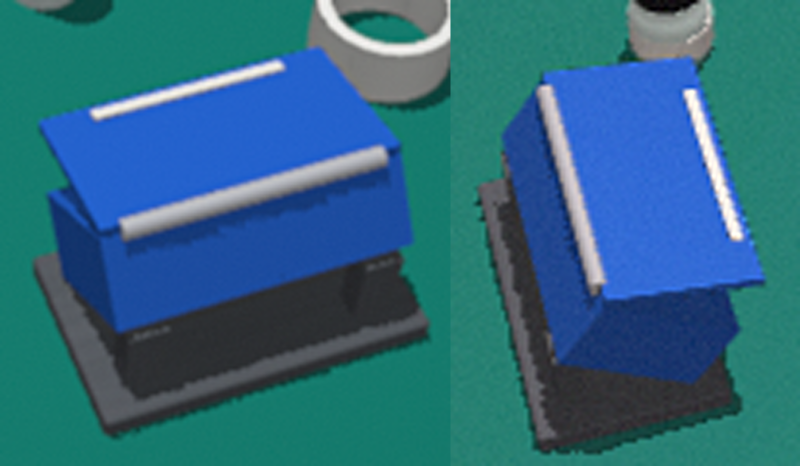

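The blue lid is partly open. Its free-edge stripe is centred at (394.7,268.7) in scene and (287.2,272.0) in side, and the grey hinge is on the upper rim. Moving over the red lid now.

```bash
python3 -m creep '[{"x":38,"y":-35},{"x":38,"y":-35},{"x":38,"y":-35},{"x":38,"y":-35},{"x":38,"y":-35},{"x":38,"y":-35},{"x":38,"y":-35},{"x":38,"y":-35},{"x":34,"y":-30},{"rz":-0.178},{"rz":-0.178},{"rz":-0.178},{"rz":-0.178},{"rz":-0.178},{"rz":-0.178,"hand":60},{}]' 40
python3 - <<'E'
from h import *
np.set_printoptions(precision=2,suppress=True)
c=cam("wrist");im=grab_frame("wrist")[:,:,::-1].copy();cv2.imwrite("pics/w1.png",im)
hsv=cv2.cvtColor(im,cv2.COLOR_BGR2HSV)
m=cv2.inRange(hsv,(0,150,60),(8,255,255))|cv2.inRange(hsv,(172,150,60),(180,255,255))
for q in cv2.findContours(m,0,1)[0]:
    if cv2.contourArea(q)>2000:
        print(cv2.boundingRect(q));g=np.float32([onplane(c,p,16)[:2] for p in q[:,0]]);print(cv2.minAreaRect(g))
print(tool())
c,d=cam("scene"),cam("side");print("stripe mid",tri(c,(394.7,268.65),d,(287.15,271.95)),"hinge",tri(c,(416.3,300.5),d,(250.5,277.1)))
E
```

```text
(array([ 183.28, -597.17,  230.75]), array([[ 0.96,  0.29, -0.  ],
       [ 0.29, -0.96,  0.  ],
       [-0.  , -0.  , -1.  ]]))
stripe mid [567.28 119.92  92.84] hinge [618.14 171.31 103.05]schema error: expected keys x, y, z, rx, ry, rz, hand
```

View pics/w1.png

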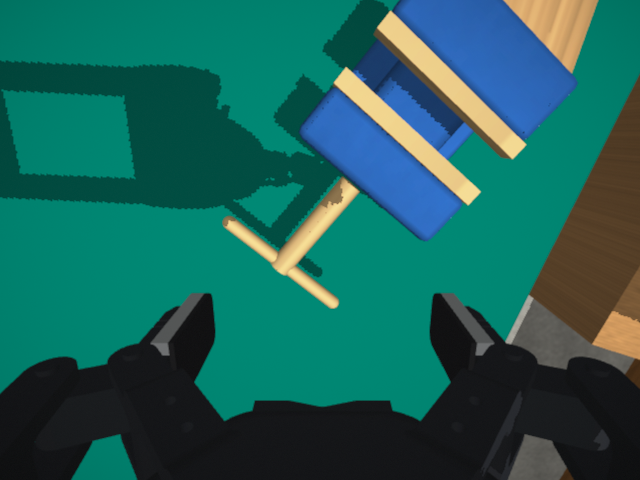

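The call was refused, so the arm hasn't moved. The picture shows only the vise. I'll retry without the empty row.

```bash
python3 -m creep '[{"x":38,"y":-35},{"x":38,"y":-35},{"x":38,"y":-35},{"x":38,"y":-35},{"x":38,"y":-35},{"x":38,"y":-35},{"x":38,"y":-35},{"x":38,"y":-35},{"x":34,"y":-30},{"rz":-0.178},{"rz":-0.178},{"rz":-0.178},{"rz":-0.178},{"rz":-0.178},{"rz":-0.178,"hand":60},{"x":0}]' 40
cat > lid.py <<'E'
from h import *
import sys
np.set_printoptions(precision=2,suppress=True)
c=cam("wrist");im=grab_frame("wrist")[:,:,::-1].copy();cv2.imwrite(sys.argv[1],im)
hsv=cv2.cvtColor(im,cv2.COLOR_BGR2HSV)
m=cv2.inRange(hsv,(0,150,60),(8,255,255))|cv2.inRange(hsv,(172,150,60),(180,255,255))
for q in cv2.findContours(m,0,1)[0]:
    if cv2.contourArea(q)>2000:
        print(cv2.boundingRect(q));g=np.float32([onplane(c,p,16)[:2] for p in q[:,0]]);print(cv2.minAreaRect(g))
print(tool())
E
python3 lid.py pics/w2.png
```

```text
(array([ 183.29, -597.23,  230.82]), array([[ 0.96,  0.29, -0.  ],
       [ 0.29, -0.96,  0.  ],
       [ 0.  , -0.  , -1.  ]]))schema error: expected keys x, y, z, rx, ry, rz, hand
```

View pics/w2.png

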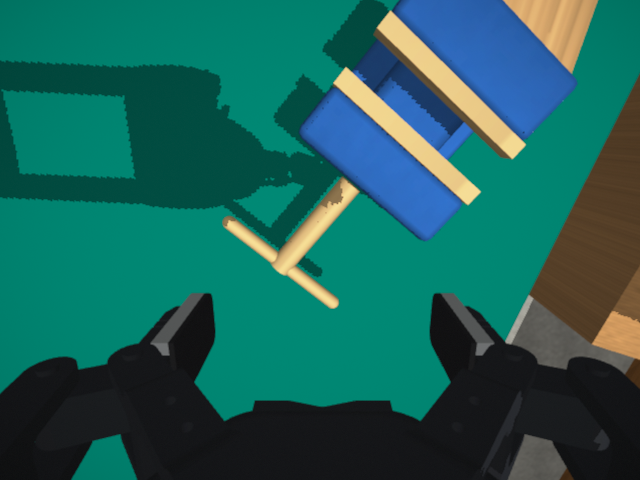

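The picture is unchanged, and it looks like every row needs all seven keys.

```bash
python3 -m creep '[{"x":38,"y":-35,"z":0,"rx":0,"ry":0,"rz":0,"hand":60},{"x":38,"y":-35,"z":0,"rx":0,"ry":0,"rz":0,"hand":60},{"x":38,"y":-35,"z":0,"rx":0,"ry":0,"rz":0,"hand":60},{"x":38,"y":-35,"z":0,"rx":0,"ry":0,"rz":0,"hand":60},{"x":38,"y":-35,"z":0,"rx":0,"ry":0,"rz":0,"hand":60},{"x":38,"y":-35,"z":0,"rx":0,"ry":0,"rz":0,"hand":60},{"x":38,"y":-35,"z":0,"rx":0,"ry":0,"rz":0,"hand":60},{"x":38,"y":-35,"z":0,"rx":0,"ry":0,"rz":0,"hand":60},{"x":34,"y":-30,"z":0,"rx":0,"ry":0,"rz":0,"hand":60},{"x":0,"y":0,"z":0,"rx":0,"ry":0,"rz":-0.178,"hand":60},{"x":0,"y":0,"z":0,"rx":0,"ry":0,"rz":-0.178,"hand":60},{"x":0,"y":0,"z":0,"rx":0,"ry":0,"rz":-0.178,"hand":60},{"x":0,"y":0,"z":0,"rx":0,"ry":0,"rz":-0.178,"hand":60},{"x":0,"y":0,"z":0,"rx":0,"ry":0,"rz":-0.178,"hand":60},{"x":0,"y":0,"z":0,"rx":0,"ry":0,"rz":-0.178,"hand":60},{"x":0,"y":0,"z":0,"rx":0,"ry":0,"rz":0,"hand":60}]' 40
python3 lid.py pics/w3.png
```

```text
clock: 2.2
eef_pos: [415.5, -201.9, 231.2]
tcp_rot: [-3.141, -0.0, 1.365]
contact_force: [-0.2, -1.2, -0.3]
opening: 0.7
grasp_force: 0.0
(279, 127, 85, 149)
((413.61407470703125, -202.16314697265625), (149.70823669433594, 79.95404052734375), 78.24954986572266)
(440, 109, 200, 154)
((627.9658203125, -229.69166564941406), (198.96937561035156, 98.95478057861328), 8.978987693786621)
(array([ 415.46, -201.93,  231.24]), array([[ 0.21,  0.98, -0.  ],
       [ 0.98, -0.21,  0.  ],
       [ 0.  , -0.  , -1.  ]]))
```

```bash
python3 -c "
import rig;print([n for n in dir(rig) if n[0]!='_'],getattr(rig,'grip_depth',None))"
python3 -m creep '[{"x":-1,"y":-2,"z":50,"rx":0,"ry":0,"rz":0,"hand":60},{"x":0,"y":0,"z":50,"rx":0,"ry":0,"rz":0,"hand":60},{"x":0,"y":0,"z":45,"rx":0,"ry":0,"rz":0,"hand":60},{"x":0,"y":0,"z":25,"rx":0,"ry":0,"rz":0,"hand":60},{"x":0,"y":0,"z":10,"rx":0,"ry":0,"rz":0,"hand":60},{"x":0,"y":0,"z":0,"rx":0,"ry":0,"rz":0,"hand":60}]' 40
```

```text
['MotionError', 'get_calibration', 'grab_frame', 'grip_depth', 'sense', 'sign_off'] 18.700000000000003
clock: 3.0
eef_pos: [413.4, -202.5, 51.2]
tcp_rot: [-3.141, -0.0, 1.364]
contact_force: [-0.0, -0.0, -0.0]
opening: 0.699
grasp_force: 0.0
```

```bash
python3 -m creep '[{"x":0,"y":0,"z":20,"rx":0,"ry":0,"rz":0,"hand":60},{"x":0,"y":0,"z":10,"rx":0,"ry":0,"rz":0,"hand":60},{"x":0,"y":0,"z":0,"rx":0,"ry":0,"rz":0,"hand":24},{"x":0,"y":0,"z":0,"rx":0,"ry":0,"rz":0,"hand":24},{"x":0,"y":0,"z":0,"rx":0,"ry":0,"rz":0,"hand":24},{"x":0,"y":0,"z":0,"rx":0,"ry":0,"rz":0,"hand":24},{"x":0,"y":0,"z":0,"rx":0,"ry":0,"rz":0,"hand":24}]' 60
python3 -m creep '[{"x":0,"y":0,"z":-40,"rx":0,"ry":0,"rz":0,"hand":24},{"x":0,"y":0,"z":-60,"rx":0,"ry":0,"rz":0,"hand":24},{"x":0,"y":0,"z":-60,"rx":0,"ry":0,"rz":0,"hand":24},{"x":0,"y":0,"z":-50,"rx":0,"ry":0,"rz":0,"hand":24},{"x":0,"y":0,"z":0,"rx":0,"ry":0,"rz":0,"hand":24}]' 60
python3 - <<'E'
from h import *
p,R=tool();print(p)
cv2.imwrite("pics/side1.png",grab_frame("side")[:,:,::-1]);cv2.imwrite("pics/scene1.png",grab_frame("scene")[:,:,::-1])
psi=np.radians(98.9); Rc=caseR(psi); O=np.array([597,-211,36.])
z=-Rc[:,2]; 
for s in(1,-1):
    T=np.c_[np.cross(s*Rc[:,0],z),s*Rc[:,0],z]; plan(O+Rc@[0,0,150],T)
    plan(np.array([597,-211-60,210.]),down(psi if s==1 else psi+np.pi))
E
```

```text
clock: 3.88
eef_pos: [413.9, -202.8, 22.2]
tcp_rot: [3.14, 0.0, 1.366]
contact_force: [-1.0, 1.1, 6.9]
opening: 0.335
grasp_force: 60.2
clock: 4.5
eef_pos: [415.5, -203.6, 235.5]
tcp_rot: [3.134, 0.002, 1.366]
contact_force: [1.4, -0.4, -1.8]
opening: 0.341
grasp_force: 60.0
[ 415.53581778 -203.57898564  235.5207789 ]
shift in tool axes now [-51.4 212.   72.8]  then turn [-0.406  0.588 -1.862]
shift in tool axes now [-29.7 193.9  21.6]  then turn [ 0.000e+00  1.000e-03 -1.931e+00]
shift in tool axes now [-51.4 212.   72.8]  then turn [0.534 0.369 1.171]
shift in tool axes now [-29.7 193.9  21.6]  then turn [ 1.00e-03 -0.00e+00  1.21e+00]
```

```bash
python3 -m creep '[{"x":0,"y":18,"z":0,"rx":0,"ry":0,"rz":0,"hand":24},{"x":0,"y":0,"z":0,"rx":0,"ry":0,"rz":0,"hand":24},{"x":0,"y":0,"z":0,"rx":0,"ry":0,"rz":0,"hand":24}]' 60
python3 - <<'E'
from h import *
c=cam("wrist");im=grab_frame("wrist")[:,:,::-1].copy();np.savez("w4.npz",im=im,**c)
np.set_printoptions(precision=1,suppress=True)
hsv=cv2.cvtColor(im,cv2.COLOR_BGR2HSV)
m=cv2.inRange(hsv,(0,150,40),(8,255,255))|cv2.inRange(hsv,(172,150,40),(180,255,255))
for q in cv2.findContours(m,0,1)[0]:
    if cv2.contourArea(q)>2000: print(cv2.approxPolyDP(q,4,True)[:,0].tolist())
cv2.imwrite("pics/w4.png",cv2.resize(im[60:340,400:640],None,fx=2.1,fy=2.1,interpolation=2))
E
```

```text
clock: 4.97
eef_pos: [430.7, -206.0, 230.2]
tcp_rot: [-3.139, -0.001, 1.366]
contact_force: [-0.7, 0.0, -1.1]
opening: 0.34
grasp_force: 59.9
[[374, 384], [364, 377], [361, 355], [283, 356], [280, 377], [271, 381], [271, 400], [316, 406], [373, 400]]
[[220, 118], [234, 323], [240, 322], [250, 298], [265, 291], [271, 279], [285, 279], [290, 266], [354, 266], [359, 279], [373, 279], [378, 291], [394, 298], [409, 324], [424, 118]]
[[639, 137], [599, 108], [424, 172], [429, 227], [447, 262], [608, 208]]
```

View pics/w4.png

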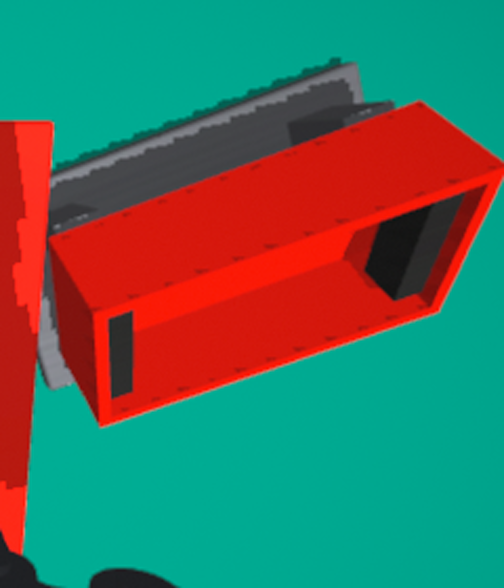

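The crop shows the whole mouth. The rim's outer corners in the full image are (444.8,207.6) and (639.5,140.5) on the upper rim, and (447.8,262.6) and (608.2,208.2) on the lower rim.

```bash
python3 - <<'E'
from h import *
np.set_printoptions(precision=1,suppress=True)
c=dict(np.load("w4.npz"))
s=np.sin(np.radians(35));k=np.cos(np.radians(35));zu=36+40*s+45*k;zl=36-40*s+45*k
A,B,C,D=onplane(c,(444.8,207.6),zu),onplane(c,(639.5,140.5),zu),onplane(c,(447.8,262.6),zl),onplane(c,(608.2,208.2),zl)
for n,q in zip("ABCD",(A,B,C,D)): print(n,q)
for a,b in((A,B),(C,D)):
    y=a-b;print(np.linalg.norm(y),np.degrees(np.arctan2(-y[0],y[1])))
y=A-B+C-D;psi=np.arctan2(-y[0],y[1]);Rc=caseR(psi);m=(A+B+C+D)/4;O=m-Rc@[0,0,45]
print("across",np.linalg.norm(A-C),np.linalg.norm(B-D),"psi",np.degrees(psi),"O",O)
# check reprojection in scene, side
for n in("scene","side"):
    K=cam(n)
    for v in((40,75,45),(40,-75,45),(-40,75,45),(-40,-75,45)):
        X=K["K"]@(K["R"]@(O+Rc@np.array(v,float))+K["t"]);print(n,v,X[:2]/X[2])
E
```

```text
A [ 525.2 -211.7   95.8]
B [ 671.  -190.6   95.8]
C [ 535.4 -277.2   49.9]
D [ 682.7 -254.4   49.9]
147.3227787778602 98.23795650053995
149.0463450586872 98.78346181231969
across 80.62203984066663 79.49413174470354 psi 98.51229539060182 O [ 599.7 -208.    36. ]
scene (40, 75, 45) [226.9 188.9]
scene (40, -75, 45) [184.8 248. ]
scene (-40, 75, 45) [198.1 201.2]
scene (-40, -75, 45) [155.1 258.5]
side (40, 75, 45) [380.1 176. ]
side (40, -75, 45) [317.7 160.9]
side (-40, 75, 45) [386.9 172.6]
side (-40, -75, 45) [327.5 158.3]
```

```bash
cat >> h.py <<'E'
O=np.array([599.6,-208.3,36.]); Rc=caseR(np.radians(98.5))
Tc=np.c_[np.cross(-Rc[:,0],-Rc[:,2]),-Rc[:,0],-Rc[:,2]]
def rel(O=O,Rc=Rc):
    p,R=tool(); print("TCP in case",np.round(Rc.T@(p-O),1))
E
python3 - <<'E'
from h import *
p,R=tool();plan(p,Tc);v=Ro.from_matrix(R.T@Tc).as_rotvec();print(v/8,sense()["qpos"])
E
```

```text
shift in tool axes now [0. 0. 0.]  then turn [0.531 0.372 1.177]
[0.06633246 0.04649787 0.147153  ] [-4.49245698e-01  1.23018575e-01  1.93887901e+00 -1.95876759e-05
  1.08164719e+00 -2.44404764e-01]
```

```bash
python3 -m creep '[{"x":0,"y":0,"z":0,"rx":0.066,"ry":0.047,"rz":0.147,"hand":24},{"x":0,"y":0,"z":0,"rx":0.066,"ry":0.047,"rz":0.147,"hand":24},{"x":0,"y":0,"z":0,"rx":0.066,"ry":0.047,"rz":0.147,"hand":24},{"x":0,"y":0,"z":0,"rx":0.066,"ry":0.047,"rz":0.147,"hand":24},{"x":0,"y":0,"z":0,"rx":0.066,"ry":0.047,"rz":0.147,"hand":24},{"x":0,"y":0,"z":0,"rx":0.066,"ry":0.047,"rz":0.147,"hand":24},{"x":0,"y":0,"z":0,"rx":0.066,"ry":0.047,"rz":0.147,"hand":24},{"x":0,"y":0,"z":0,"rx":0.066,"ry":0.047,"rz":0.147,"hand":24},{"x":0,"y":0,"z":0,"rx":0,"ry":0,"rz":0,"hand":24},{"x":0,"y":0,"z":0,"rx":0,"ry":0,"rz":0,"hand":24}]' 60
python3 - <<'E'
from h import *
plan(O+Rc@[0,0,130],Tc);print(sense()["qpos"])
E
```

```text
clock: 6.28
eef_pos: [430.9, -206.2, 231.2]
tcp_rot: [-2.533, -0.007, 0.151]
contact_force: [-0.5, -0.1, -1.4]
opening: 0.338
grasp_force: 59.8
shift in tool axes now [165.6 135.   15.5]  then turn [ 0.002 -0.005  0.006]
[-0.72029046  0.39118222  1.72603455  0.38260508  1.51491822  0.57914071]
```

```bash
python3 -m creep '[{"x":33,"y":27,"z":3,"rx":0,"ry":0,"rz":0.006,"hand":24},{"x":33,"y":27,"z":3,"rx":0,"ry":-0.005,"rz":0,"hand":24},{"x":33,"y":27,"z":3,"rx":0,"ry":0,"rz":0,"hand":24},{"x":33,"y":27,"z":3,"rx":0,"ry":0,"rz":0,"hand":24},{"x":33,"y":27,"z":3,"rx":0,"ry":0,"rz":0,"hand":24},{"x":0,"y":0,"z":0,"rx":0,"ry":0,"rz":0,"hand":24},{"x":0,"y":0,"z":0,"rx":0,"ry":0,"rz":0,"hand":24}]' 60
python3 - <<'E'
from h import *
rel();plan(O+Rc@[0,0,62],Tc)
E
```

```text
clock: 7.15
eef_pos: [608.9, -282.4, 142.1]
tcp_rot: [-2.532, 0.001, 0.148]
contact_force: [-0.0, 0.4, -1.5]
opening: 0.338
grasp_force: 59.9
TCP in case [ -0.3   1.7 129.8]
shift in tool axes now [ 1.8 -0.4 67.8]  then turn [ 0.001  0.001 -0.001]
```

```bash
python3 -m creep '[{"x":2,"y":0,"z":30,"rx":0,"ry":0,"rz":0,"hand":24},{"x":0,"y":0,"z":20,"rx":0,"ry":0,"rz":0,"hand":24},{"x":0,"y":0,"z":5,"rx":0,"ry":0,"rz":0,"hand":24},{"x":0,"y":0,"z":0,"rx":0,"ry":0,"rz":0,"hand":24}]' 60
python3 - <<'E'
from h import *
rel()
w=grab_frame("wrist")[:,:,::-1];s=grab_frame("scene")[:,:,::-1]
a=cv2.resize(s[170:310,140:270],(520,560),interpolation=2);cv2.imwrite("pics/s5.png",np.hstack([a,cv2.resize(w[:,:],(280,210)) if 0 else cv2.resize(w[180:420,200:440],(280,560),interpolation=2)]))
np.savez("w5.npz",im=w,**cam("wrist"))
E
```

```text
clock: 7.65
eef_pos: [606.5, -251.8, 97.2]
tcp_rot: [-2.532, 0.001, 0.146]
contact_force: [0.5, -0.7, -1.1]
opening: 0.335
grasp_force: 59.9
TCP in case [-0.9 -0.4 75.4]
```

View pics/s5.png

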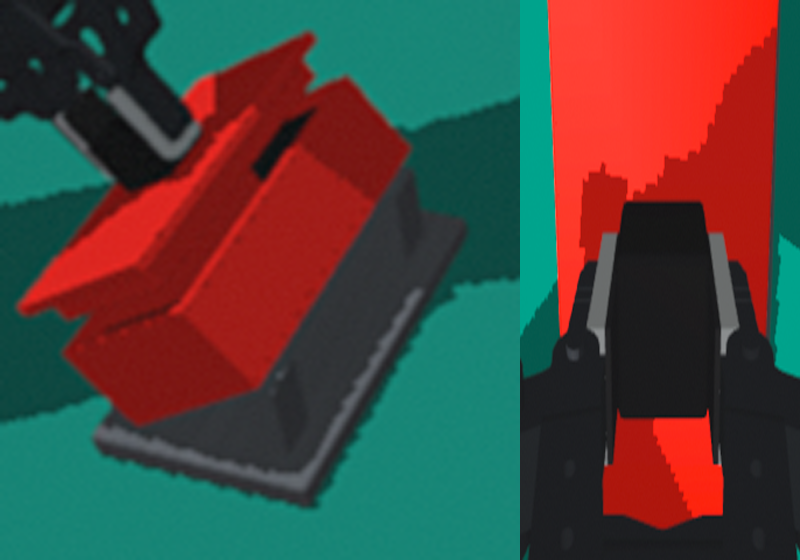

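The scene crop shows the lid hovering square above the mouth. I'll check the plate corners at image (175,236), (144.5,246.5) and (218,179) against where they should project.

```bash
python3 - <<'E'
from h import *
np.set_printoptions(precision=1,suppress=True)
K=cam("scene")
def pr(v):
    X=K["K"]@(K["R"]@(O+Rc@np.array(v,float))+K["t"]);return X[:2]/X[2]
for v in((40,-75),(-40,-75),(40,75)): print(v,"top",pr((*v,71.4)),"plate underside",pr((*v,65.4)))
print("rim case near top",pr((40,-75,45)),"per 5mm x",pr((45,-75,71))-pr((40,-75,71)),"y",pr((40,-70,71))-pr((40,-75,71)),"z",pr((40,-75,76))-pr((40,-75,71)))
E
```

```text
(40, -75) top [173.1 236. ] plate underside [175.7 238.7]
(-40, -75) top [143.5 247.3] plate underside [146.2 249.8]
(40, 75) top [217.  177.4] plate underside [219.2 180. ]
rim case near top [184.7 247.9] per 5mm x [ 2.  -0.8] y [ 1.6 -2.2] z [-2.2 -2.3]
```

```bash
python3 -m creep '[{"x":0,"y":-0.6,"z":4,"rx":0,"ry":0,"rz":0,"hand":24},{"x":0,"y":0,"z":2,"rx":0,"ry":0,"rz":0,"hand":24},{"x":0,"y":0,"z":2,"rx":0,"ry":0,"rz":0,"hand":24},{"x":0,"y":0,"z":1,"rx":0,"ry":0,"rz":0,"hand":24},{"x":0,"y":0,"z":0,"rx":0,"ry":0,"rz":0,"hand":24}]' 60
python3 -c "
from h import *
rel();s=sense();print(Rc.T@s['contact_force'],Rc.T@s['wrist_torque'])"
```

```text
clock: 8.38
eef_pos: [605.6, -246.1, 89.6]
tcp_rot: [-2.531, 0.001, 0.146]
contact_force: [0.8, 1.6, -1.2]
opening: 0.339
grasp_force: 59.9
TCP in case [-0.6 -0.4 65.8]
[ 0.54988088 -1.03304101 -1.82032277] [-0.0354584   0.44297362 -0.06112741]
```

```bash
python3 -m creep '[{"x":0,"y":0,"z":1,"rx":0,"ry":0,"rz":0,"hand":24},{"x":0,"y":0,"z":1,"rx":0,"ry":0,"rz":0,"hand":24},{"x":0,"y":0,"z":1,"rx":0,"ry":0,"rz":0,"hand":24},{"x":0,"y":0,"z":0,"rx":0,"ry":0,"rz":0,"hand":24}]' 60
python3 -c "
from h import *
rel();s=sense();print(Rc.T@s['contact_force'],Rc.T@s['wrist_torque'])"
```

```text
clock: 8.88
eef_pos: [605.4, -244.4, 87.1]
tcp_rot: [-2.531, 0.001, 0.146]
contact_force: [-0.6, 0.2, -1.6]
opening: 0.339
grasp_force: 59.9
TCP in case [-0.6 -0.4 62.8]
[-0.67245703  0.56248043 -1.46477361] [-0.00529742  0.44839955 -0.00893474]
```

```bash
python3 -m creep '[{"x":0,"y":0,"z":1,"rx":0,"ry":0,"rz":0,"hand":24},{"x":0,"y":0,"z":0.3,"rx":0,"ry":0,"rz":0,"hand":24},{"x":0,"y":0,"z":0,"rx":0,"ry":0,"rz":0,"hand":24}]' 60
python3 -c "
from h import *
rel();s=sense();print(Rc.T@s['contact_force'],Rc.T@s['wrist_torque'])"
```

```text
clock: 9.25
eef_pos: [605.5, -243.9, 86.4]
tcp_rot: [-2.532, 0.001, 0.146]
contact_force: [1.1, -2.1, 0.8]
opening: 0.338
grasp_force: 60.2
TCP in case [-0.6 -0.6 62. ]
[-1.38106318 -0.82556344  1.93114672] [ 0.11850042  0.41278801 -0.02035873]
```

The force along the case's z rose about 3 N, so the plug is resting on the seals. Releasing and backing off.

```bash
python3 -m creep '[{"x":0,"y":0,"z":0,"rx":0,"ry":0,"rz":0,"hand":45},{"x":0,"y":0,"z":0,"rx":0,"ry":0,"rz":0,"hand":52},{"x":0,"y":0,"z":0,"rx":0,"ry":0,"rz":0,"hand":52},{"x":0,"y":0,"z":-15,"rx":0,"ry":0,"rz":0,"hand":52},{"x":0,"y":0,"z":-40,"rx":0,"ry":0,"rz":0,"hand":52},{"x":0,"y":0,"z":-60,"rx":0,"ry":0,"rz":0,"hand":0},{"x":0,"y":0,"z":-25,"rx":0,"ry":0,"rz":0,"hand":0},{"x":0,"y":0,"z":0,"rx":0,"ry":0,"rz":0,"hand":0},{"x":0,"y":0,"z":0,"rx":0,"ry":0,"rz":0,"hand":0}]' 40
python3 - <<'E'
from h import *
np.set_printoptions(precision=1,suppress=True)
rel();c=cam("wrist");im=grab_frame("wrist")[:,:,::-1].copy();s=grab_frame("scene")[:,:,::-1]
hsv=cv2.cvtColor(im,cv2.COLOR_BGR2HSV)
m=cv2.inRange(hsv,(0,150,60),(8,255,255))|cv2.inRange(hsv,(172,150,60),(180,255,255))
q=max(cv2.findContours(m,0,1)[0],key=cv2.contourArea)
P=cv2.approxPolyDP(q,6,True)[:,0];print(P.tolist())
g=np.array([Rc.T@(onplane3(c,p,O+Rc@[0,0,57.],Rc[:,2])-O) for p in P]);print(g)
cv2.imwrite("pics/s6.png",np.hstack([cv2.resize(s[170:310,140:270],(390,420),interpolation=2),cv2.resize(im,(400,420))]))
E
```

```text
clock: 10.38
eef_pos: [616.6, -322.4, 200.0]
tcp_rot: [-2.53, 0.002, 0.146]
contact_force: [0.1, 1.2, -1.2]
opening: 0.0
grasp_force: 0.0
TCP in case [ -0.5   0.1 200.5]
[[272, 123], [281, 305], [304, 290], [307, 278], [337, 278], [358, 304], [372, 304], [378, 124]]
[[ 37.7 -74.6  57. ]
 [ 36.   75.4  57. ]
 [ 16.   61.4  57. ]
 [ 13.3  50.4  57. ]
 [-12.   50.5  57. ]
 [-30.3  74.6  57. ]
 [-42.4  74.7  57. ]
 [-41.7 -73.6  57. ]]
```

View pics/s6.png

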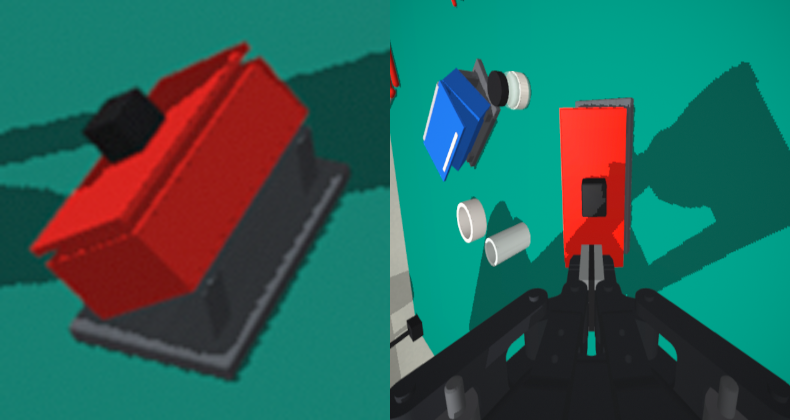

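The lid is seated and proud, about 2 mm down the slope within its play. Next I'll press the +y end with the shut fingers.

```bash
python3 -m creep '[{"x":-33,"y":1,"z":30,"rx":0,"ry":0,"rz":0,"hand":0},{"x":-33,"y":0,"z":40,"rx":0,"ry":0,"rz":0,"hand":0},{"x":0,"y":0,"z":45,"rx":0,"ry":0,"rz":0,"hand":0},{"x":0,"y":0,"z":20,"rx":0,"ry":0,"rz":0,"hand":0},{"x":0,"y":0,"z":4,"rx":0,"ry":0,"rz":0,"hand":0},{"x":0,"y":0,"z":2,"rx":0,"ry":0,"rz":0,"hand":0},{"x":0,"y":0,"z":0,"rx":0,"ry":0,"rz":0,"hand":0}]' 40
cat > f.py <<'E'
from h import *
rel();s=sense();print(np.round(Rc.T@s['contact_force'],1))
E
python3 f.py
```

```text
clock: 11.35
eef_pos: [540.9, -254.4, 85.7]
tcp_rot: [-2.533, -0.0, 0.146]
contact_force: [-0.1, 0.6, 0.7]
opening: -0.002
grasp_force: 0.0
TCP in case [-1.8 64.9 61.9]
[ 0.9 -0.   0.3]
```

```bash
python3 -m creep '[{"x":-1,"y":0,"z":2,"rx":0,"ry":0,"rz":0,"hand":0},{"x":0,"y":0,"z":2,"rx":0,"ry":0,"rz":0,"hand":0},{"x":0,"y":0,"z":1,"rx":0,"ry":0,"rz":0,"hand":0},{"x":0,"y":0,"z":1,"rx":0,"ry":0,"rz":0,"hand":0},{"x":0,"y":0,"z":1,"rx":0,"ry":0,"rz":0,"hand":0},{"x":0,"y":0,"z":0,"rx":0,"ry":0,"rz":0,"hand":0}]' 40
python3 f.py
```

```text
clock: 12.1
eef_pos: [538.4, -250.8, 80.3]
tcp_rot: [-2.533, 0.001, 0.146]
contact_force: [-2.2, -4.9, 9.5]
opening: 0.0
grasp_force: 4.8
TCP in case [-1.7 66.8 55.2]
[ 1.8  2.9 10.4]
```

```bash
python3 -m creep '[{"x":0,"y":0,"z":1,"rx":0,"ry":0,"rz":0,"hand":0},{"x":0,"y":0,"z":1,"rx":0,"ry":0,"rz":0,"hand":0},{"x":0,"y":0,"z":1,"rx":0,"ry":0,"rz":0,"hand":0},{"x":0,"y":0,"z":1,"rx":0,"ry":0,"rz":0,"hand":0},{"x":0,"y":0,"z":0,"rx":0,"ry":0,"rz":0,"hand":0}]' 40
python3 f.py
```

```text
clock: 12.72
eef_pos: [537.9, -249.3, 77.9]
tcp_rot: [-2.533, 0.001, 0.146]
contact_force: [-5.7, -8.2, 15.6]
opening: -0.001
grasp_force: 8.8
TCP in case [-1.7 67.1 52.3]
[ 3.   6.9 17. ]
```

```bash
python3 -m creep '[{"x":0,"y":0,"z":1,"rx":0,"ry":0,"rz":0,"hand":0},{"x":0,"y":0,"z":1,"rx":0,"ry":0,"rz":0,"hand":0},{"x":0,"y":0,"z":0,"rx":0,"ry":0,"rz":0,"hand":0}]' 40
python3 f.py
```

```text
clock: 13.1
eef_pos: [537.9, -249.2, 77.8]
tcp_rot: [-2.535, -0.0, 0.147]
contact_force: [-9.7, -13.7, 27.2]
opening: -0.001
grasp_force: 14.8
TCP in case [-1.7 67.  52.2]
[ 5.7 11.6 29.2]
```

The +y end has bottomed out: the force rose to 29 N with no motion. Now the −y end.

```bash
python3 -m creep '[{"x":0,"y":0,"z":-10,"rx":0,"ry":0,"rz":0,"hand":0},{"x":0,"y":0,"z":-35,"rx":0,"ry":0,"rz":0,"hand":0},{"x":45,"y":0,"z":0,"rx":0,"ry":0,"rz":0,"hand":0},{"x":45,"y":0,"z":0,"rx":0,"ry":0,"rz":0,"hand":0},{"x":44,"y":0,"z":0,"rx":0,"ry":0,"rz":0,"hand":0},{"x":0,"y":0,"z":30,"rx":0,"ry":0,"rz":0,"hand":0},{"x":0,"y":0,"z":6,"rx":0,"ry":0,"rz":0,"hand":0},{"x":0,"y":0,"z":3,"rx":0,"ry":0,"rz":0,"hand":0},{"x":0,"y":0,"z":2,"rx":0,"ry":0,"rz":0,"hand":0},{"x":0,"y":0,"z":1,"rx":0,"ry":0,"rz":0,"hand":0},{"x":0,"y":0,"z":0,"rx":0,"ry":0,"rz":0,"hand":0}]' 40
python3 f.py
```

```text
clock: 14.48
eef_pos: [672.2, -229.6, 78.6]
tcp_rot: [-2.533, -0.002, 0.144]
contact_force: [3.4, -2.0, 8.2]
opening: -0.001
grasp_force: 3.7
TCP in case [ -1.6 -68.7  53.2]
[ 2.7 -3.   8.1]
```

```bash
python3 -m creep '[{"x":0,"y":0,"z":1,"rx":0,"ry":0,"rz":0,"hand":0},{"x":0,"y":0,"z":1,"rx":0,"ry":0,"rz":0,"hand":0},{"x":0,"y":0,"z":1,"rx":0,"ry":0,"rz":0,"hand":0},{"x":0,"y":0,"z":1,"rx":0,"ry":0,"rz":0,"hand":0},{"x":0,"y":0,"z":0,"rx":0,"ry":0,"rz":0,"hand":0}]' 40
python3 f.py
```

```text
clock: 15.1
eef_pos: [672.3, -228.5, 77.2]
tcp_rot: [-2.534, -0.004, 0.144]
contact_force: [1.6, -7.6, 18.4]
opening: 0.0
grasp_force: 9.1
TCP in case [ -1.6 -69.   51.4]
[ 4.2 -0.5 19.5]
```

```bash
python3 -m creep '[{"x":0,"y":0,"z":1,"rx":0,"ry":0,"rz":0,"hand":0},{"x":0,"y":0,"z":0.5,"rx":0,"ry":0,"rz":0,"hand":0},{"x":0,"y":0,"z":0,"rx":0,"ry":0,"rz":0,"hand":0}]' 40
python3 f.py
python3 -m creep '[{"x":0,"y":0,"z":-10,"rx":0,"ry":0,"rz":0,"hand":0},{"x":0,"y":0,"z":-35,"rx":0,"ry":0,"rz":0,"hand":0},{"x":-45,"y":0,"z":0,"rx":0,"ry":0,"rz":0,"hand":0},{"x":-45,"y":0,"z":0,"rx":0,"ry":0,"rz":0,"hand":0},{"x":-44,"y":0,"z":0,"rx":0,"ry":0,"rz":0,"hand":0},{"x":0,"y":0,"z":30,"rx":0,"ry":0,"rz":0,"hand":0},{"x":0,"y":0,"z":6,"rx":0,"ry":0,"rz":0,"hand":0},{"x":0,"y":0,"z":3,"rx":0,"ry":0,"rz":0,"hand":0},{"x":0,"y":0,"z":2,"rx":0,"ry":0,"rz":0,"hand":0},{"x":0,"y":0,"z":2,"rx":0,"ry":0,"rz":0,"hand":0},{"x":0,"y":0,"z":1,"rx":0,"ry":0,"rz":0,"hand":0},{"x":0,"y":0,"z":0,"rx":0,"ry":0,"rz":0,"hand":0}]' 40
python3 f.py
```

```text
clock: 15.48
eef_pos: [672.4, -228.5, 77.1]
tcp_rot: [-2.535, -0.005, 0.144]
contact_force: [-0.0, -10.4, 23.4]
opening: -0.001
grasp_force: 12.7
TCP in case [ -1.6 -69.   51.3]
[ 5.   1.6 25.1]
clock: 16.98
eef_pos: [537.7, -248.6, 77.8]
tcp_rot: [-2.534, 0.001, 0.148]
contact_force: [-14.9, -15.2, 34.4]
opening: -0.003
grasp_force: 17.6
TCP in case [-1.2 67.2 51.9]
[ 9.2 17.  35.6]
```

Both ends have bottomed out, at z = 51.3 and 51.9. On to the blue lid: lift clear and plan.

```bash
python3 -m creep '[{"x":0,"y":0,"z":-20,"rx":0,"ry":0,"rz":0,"hand":0},{"x":0,"y":0,"z":-60,"rx":0,"ry":0,"rz":0,"hand":0},{"x":0,"y":0,"z":-60,"rx":0,"ry":0,"rz":0,"hand":0},{"x":0,"y":0,"z":-30,"rx":0,"ry":0,"rz":0,"hand":0},{"x":0,"y":0,"z":0,"rx":0,"ry":0,"rz":0,"hand":0}]' 40
cat >> h.py <<'E'
Ob=np.array([612.8,166.2,36.]);Rb=caseR(np.radians(45.5));Tb=np.c_[np.cross(-Rb[:,0],-Rb[:,2]),-Rb[:,0],-Rb[:,2]]
E
python3 - <<'E'
from h import *
np.set_printoptions(precision=3,suppress=True)
p,R=tool();print(p,sense()["qpos"]);plan(p,Tb);t=Ob+Rb@[-22,0,150];print("then world",t-p,"in Tb axes",Tb.T@(t-p))
K=cam("scene");d=cam("side");print("stripe in blue frame",Rb.T@(tri(K,(394.7,268.65),d,(287.15,271.95))-Ob),"hinge",Rb.T@(tri(K,(416.3,300.5),d,(250.5,277.1))-Ob))
cv2.imwrite("pics/s7.png",cv2.resize(grab_frame("scene")[170:310,140:270,::-1],(390,420),interpolation=2))
E
```

```text
clock: 17.6
eef_pos: [553.6, -343.9, 214.7]
tcp_rot: [-2.536, -0.002, 0.145]
contact_force: [-0.2, -0.0, -0.9]
opening: -0.001
grasp_force: 0.0
[ 553.551 -343.882  214.672] [-0.748  0.677  1.281  0.369  1.671  0.622]
shift in tool axes now [0. 0. 0.]  then turn [0.004 0.525 0.757]
then world [-13.686 435.863 -68.418] in Tb axes [-315.262 -207.557  228.856]
stripe in blue frame [-20.568   0.031  83.797] hinge [44.51  -0.226 50.681]
```

```bash
python3 -m creep '[{"x":0,"y":0,"z":0,"rx":0,"ry":0.0875,"rz":0.126,"hand":0},{"x":0,"y":0,"z":0,"rx":0,"ry":0.0875,"rz":0.126,"hand":0},{"x":0,"y":0,"z":0,"rx":0,"ry":0.0875,"rz":0.126,"hand":0},{"x":0,"y":0,"z":0,"rx":0,"ry":0.0875,"rz":0.126,"hand":0},{"x":0,"y":0,"z":0,"rx":0,"ry":0.0875,"rz":0.126,"hand":0},{"x":0,"y":0,"z":0,"rx":0,"ry":0.0875,"rz":0.126,"hand":0},{"x":-45,"y":-30,"z":0,"rx":0,"ry":0,"rz":0,"hand":0},{"x":-45,"y":-30,"z":0,"rx":0,"ry":0,"rz":0,"hand":0},{"x":-45,"y":-30,"z":0,"rx":0,"ry":0,"rz":0,"hand":0},{"x":-45,"y":-30,"z":0,"rx":0,"ry":0,"rz":0,"hand":0},{"x":-45,"y":-30,"z":0,"rx":0,"ry":0,"rz":0,"hand":0},{"x":-45,"y":-30,"z":20,"rx":0,"ry":0,"rz":0,"hand":0},{"x":-45,"y":-28,"z":30,"rx":0,"ry":0,"rz":0,"hand":0},{"x":0,"y":0,"z":50,"rx":0,"ry":0,"rz":0,"hand":0},{"x":0,"y":0,"z":50,"rx":0,"ry":0,"rz":0,"hand":0},{"x":0,"y":0,"z":0,"rx":0,"ry":0,"rz":0,"hand":0}]' 40
cat > g.py <<'E'
from h import *
rel(Ob,Rb);s=sense();print(np.round(Rb.T@s['contact_force'],1));plan(Ob+Rb@[-20,0,100],Tb)
E
python3 g.py
```

```text
clock: 19.65
eef_pos: [503.6, 64.2, 204.9]
tcp_rot: [-2.538, 0.01, -0.771]
contact_force: [0.5, -0.2, 0.6]
opening: -0.001
grasp_force: 0.0
TCP in case [-25.4   6.3 224. ]
[ 0.5 -0.5  0.4]
shift in tool axes now [  7.7  -6.4 123.8]  then turn [ 0.008  0.011 -0.001]
```

```bash
python3 -m creep '[{"x":4,"y":-3,"z":45,"rx":0.008,"ry":0.011,"rz":0,"hand":0},{"x":3,"y":-3,"z":45,"rx":0,"ry":0,"rz":0,"hand":0},{"x":0,"y":0,"z":30,"rx":0,"ry":0,"rz":0,"hand":0},{"x":0,"y":0,"z":6,"rx":0,"ry":0,"rz":0,"hand":0},{"x":0,"y":0,"z":0,"rx":0,"ry":0,"rz":0,"hand":0}]' 40
python3 g.py
```

```text
clock: 20.27
eef_pos: [565.5, 111.7, 109.9]
tcp_rot: [-2.526, -0.005, -0.781]
contact_force: [-0.6, -0.0, 0.1]
opening: 0.002
grasp_force: 0.0
TCP in case [-16.6  -4.5 101.9]
[-0.3  0.4  0.3]
shift in tool axes now [-4.5  3.4  1.8]  then turn [-0.005 -0.007 -0.   ]
```

Now push down along the lid's arc, checking the force as I go.

```bash
python3 -m creep '[{"x":-4,"y":4,"z":4,"rx":0,"ry":0,"rz":0,"hand":0},{"x":0,"y":0,"z":6,"rx":0,"ry":0,"rz":0,"hand":0},{"x":0,"y":0,"z":5,"rx":0,"ry":0,"rz":0,"hand":0},{"x":0,"y":0,"z":5,"rx":0,"ry":0,"rz":0,"hand":0},{"x":0,"y":0,"z":5,"rx":0,"ry":0,"rz":0,"hand":0},{"x":0,"y":0,"z":0,"rx":0,"ry":0,"rz":0,"hand":0}]' 40
python3 g.py
```

```text
clock: 21.02
eef_pos: [571.0, 122.6, 86.2]
tcp_rot: [-2.526, -0.005, -0.781]
contact_force: [0.5, 0.2, 0.8]
opening: 0.002
grasp_force: 0.0
TCP in case [-20.6  -0.8  75.8]
[ 0.8 -0.2  0.4]
shift in tool axes now [ -0.6  -0.8 -24.2]  then turn [-0.005 -0.007 -0.   ]
```

```bash
python3 -m creep '[{"x":0,"y":0,"z":4,"rx":0,"ry":0,"rz":0,"hand":0},{"x":0,"y":0,"z":4,"rx":0,"ry":0,"rz":0,"hand":0}]' 40
python3 g.py; python3 - <<'E'
from h import *
s=grab_frame("scene")[:,:,::-1][200:390,330:490];d=grab_frame("side")[:,:,::-1][200:350,200:326]
cv2.imwrite("pics/b2.png",np.hstack([cv2.resize(s,(412,490),interpolation=2),cv2.resize(d,(380,490),interpolation=2)]))
E
```

```text
clock: 21.28
eef_pos: [574.2, 125.6, 79.8]
tcp_rot: [-2.526, -0.006, -0.781]
contact_force: [-2.5, -4.1, 4.1]
opening: -0.003
grasp_force: 2.6
TCP in case [-20.7  -0.9  68. ]
[-1.5 -1.   6.1]
shift in tool axes now [ -0.6  -0.9 -32. ]  then turn [-0.005 -0.007 -0.   ]
```

Contact is at 6 N, as the hinge should give. Continuing down.

```bash
python3 -m creep '[{"x":0,"y":0,"z":4,"rx":0,"ry":0,"rz":0,"hand":0},{"x":0,"y":0,"z":4,"rx":0,"ry":0,"rz":0,"hand":0},{"x":0,"y":0,"z":3,"rx":0,"ry":0,"rz":0,"hand":0},{"x":0,"y":0,"z":2,"rx":0,"ry":0,"rz":0,"hand":0},{"x":0,"y":0,"z":1,"rx":0,"ry":0,"rz":0,"hand":0},{"x":0,"y":0,"z":0,"rx":0,"ry":0,"rz":0,"hand":0}]' 40
python3 g.py
```

```text
clock: 22.12
eef_pos: [579.7, 131.3, 68.2]
tcp_rot: [-2.526, -0.006, -0.781]
contact_force: [-2.3, -1.4, 1.3]
opening: 0.0
grasp_force: 0.8
TCP in case [-20.9  -0.8  54. ]
[-1.4  0.6  2.5]
shift in tool axes now [ -0.5  -1.1 -46. ]  then turn [-0.004 -0.007 -0.   ]
```

```bash
python3 -m creep '[{"x":0,"y":0,"z":1,"rx":0,"ry":0,"rz":0,"hand":0},{"x":0,"y":0,"z":1,"rx":0,"ry":0,"rz":0,"hand":0},{"x":0,"y":0,"z":1,"rx":0,"ry":0,"rz":0,"hand":0},{"x":0,"y":0,"z":1,"rx":0,"ry":0,"rz":0,"hand":0},{"x":0,"y":0,"z":0,"rx":0,"ry":0,"rz":0,"hand":0}]' 40
python3 g.py
```

```text
clock: 22.75
eef_pos: [580.7, 132.2, 66.2]
tcp_rot: [-2.526, -0.006, -0.781]
contact_force: [-20.8, -16.5, 27.2]
opening: 0.003
grasp_force: 19.1
TCP in case [-20.9  -0.9  51.6]
[-6.   3.3 37.4]
shift in tool axes now [ -0.5  -1.2 -48.4]  then turn [-0.005 -0.008 -0.   ]
```

The blue lid is hard shut: 37 N at z = 51.6. Backing off for the last look.

```bash
python3 -m creep '[{"x":0,"y":0,"z":-15,"rx":0,"ry":0,"rz":0,"hand":0},{"x":0,"y":0,"z":-60,"rx":0,"ry":0,"rz":0,"hand":0},{"x":0,"y":0,"z":-60,"rx":0,"ry":0,"rz":0,"hand":0},{"x":0,"y":0,"z":-60,"rx":0,"ry":0,"rz":0,"hand":0},{"x":0,"y":0,"z":0,"rx":0,"ry":0,"rz":0,"hand":0}]' 40
python3 - <<'E'
from h import *
S=grab_frame("scene")[:,:,::-1];D=grab_frame("side")[:,:,::-1]
f=lambda i,x,y,w,h:cv2.resize(i[y:y+h,x:x+w],(400,300),interpolation=2)
cv2.imwrite("pics/end.png",np.vstack([np.hstack([f(S,140,180,150,112),f(S,335,240,150,112)]),np.hstack([f(D,290,130,120,90),f(D,215,225,150,112)])]))
E
```

```text
clock: 23.38
eef_pos: [502.9, 52.3, 228.8]
tcp_rot: [-2.522, -0.012, -0.782]
contact_force: [0.4, -0.1, 0.4]
opening: 0.004
grasp_force: 0.0
```

View pics/end.png

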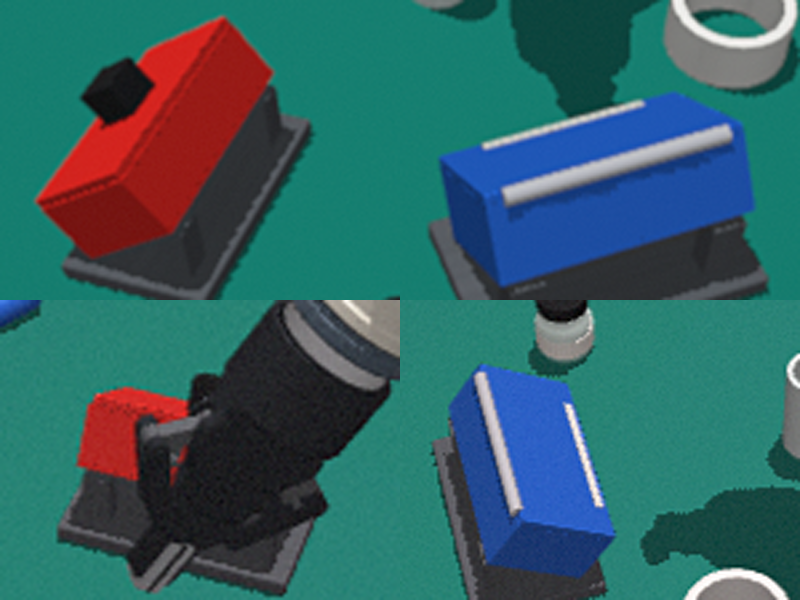

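The last view shows the red lid flush all along the rim, the blue lid shut flat, and the bystanders in place.

```bash
python3 -c "
from rig import *
print(sign_off())"
```

```text
the job is handed in; nothing more can be done
None
```

The job is handed in at about 23 s: in the last pictures the red lid is flush all along the rim, the blue lid is shut flat, and the tape, tube and jar were never touched (sign-off returned no verdict).

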